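# Lean the door panel, then draw the chisel and hold it out level

### The arm

A 6-joint arm with a two-finger parallel gripper is mounted at the origin on the work surface. World frame = base frame: x ahead of the robot, y to its left, z up, the work surface at z = 0. Lengths are in m, angles in degrees, forces in N, time in s.
With the tool pointing down it reaches from about 0.3 to 0.75 m from the base axis. Payload 8.5 kg.
Tool frame: the origin (TCP) lies at the very end of the fingers, on their centre line; the grasp point (between the pads) lies ctrl.grip_depth behind it (ctrl.grip_depth is the distance from the TCP to the grasp point, in m); z points along the fingers, y is the direction in which the jaws open and shut (so a half turn about z gives the same grasp; the last joint's range is limited). The gripper opens to 85 mm and grips with 20 to 120 N. Pads are 22 mm wide; open, the fingers measure 114 mm over their backs; the gripper's body (76 mm by 85 mm) begins 54 mm behind the grasp point. The pads swing forward as they close: fully open they stand 13 mm farther back than shut.
Start: joints at [-86.419, 21.807, 74.336, -0, 83.858, -12.336], TCP at [0.151, -0.529, 0.231] pointing down, gripper open.
Joint ranges: [-178.18, 178.18], [-50.72, 133.34], [12.68, 142.11], [-81.47, 261.47], [9.98, 163.14], [-165.26, 165.26]. Speed limits (degrees/s): [136.94, 136.94, 180, 180, 180, 180].

### API

Orientations are given as [roll, pitch, yaw] about the fixed x, y, z axes, in that order (R = Rz(yaw) Ry(pitch) Rx(roll)).
In Python, from cell import status, capture, ctrl gives the robot as it stands.
- The arm moves only by the tool drive_tool, never from a script. Its argument "moves" is one flat list of numbers, 5 for each row, row after row: the shift along the world's x, y, z as a fraction of full scale, then the turn about the world's z as a fraction of full scale, then the opening, from -1 (shut) to 1 (fully open), so that 0 is half open. In form: [tx, ty, tz, yaw, jaw, tx, ty, tz, yaw, jaw, ...]. A call has 1 to 10 rows; each row shifts and turns the pose as measured when the row begins; what a row does not reach is not made up. Full scale, the value 1, is 120 mm for a shift and 0.08 rad for a turn. A row lasts 1/10 s, in which the tool goes at most 50 mm and 8.59 degrees, less where a joint would pass 70% of its speed; a pose out of reach is approached as far as the arm can. A call with a number of a shift or a turn outside -1 to 1 is refused whole. A call with a gripper value outside its range is refused whole. The fingers move at their own pace and stop on an object; the grip force is fixed at half the most. Time passes only in rows, so rows that do not move let the fingers close. It gives the time, the measured TCP pose, the force and the opening at its end, in the units of the state.
- status.state(): the state, without advancing time (a new reading comes with each control period).
- capture(name): name is "scene" or "top" or "wrist"; returns a dict with "pixels" (480x640x3 uint8, blue, green, red), "depth" (480x640 float32, m along the optical axis (not along the pixel's ray), 0 where there is no reading), "camera_matrix" (3x3 intrinsics, pixels), "pose" (4x4, takes a point from camera to world coordinates). Camera axes: x right, y down, z forward; pixel columns grow to the right and rows downward; lengths in m; the calibration is good to about 2 mm. A picture is of the moment at which its call begins.
- ctrl.hand_in(): hands the job in, once; it reports no verdict.
The state is a dict: "clock": time; "qpos": joint angles; "qd": joint speeds; "joint_torque": joint torques, N m; "ee_pos": TCP position; "tool_rot": TCP orientation; "contact_force": force on the tool from outside, world axes, zero at the start; "wrist_torque": the same for the moment, N m; "gripper_width": finger opening in m.
Only numpy, scipy, OpenCV 4.12 (cv2) and the standard library are available. Lean on these libraries where they do the work, as an engineer would, in place of code of your own. Each camera call takes 0.05 s, during which the arm holds its last target.

### The job

I am about to pare the edge of the little door panel. Lift the panel out of its grooved stand and lean it against the mini anvil, foot on the desk and top tilted back at a slant of about 20 degrees, and let go of it. Then draw the square-handled chisel out of the sloping tool block, turn it level and finish while holding it so, still and about 20 cm above the desk with nothing else touching it; leave everything else where it is.

Things in the scene. Friction and masses are not known exactly. Their poses are not given: they have to be found in the camera images.
- panel: Loose dollhouse door panel of pale birch with thin mouldings on both faces, 9 mm thick (x) by 75 mm wide (y) by 130 mm high (z), 65 g. Origin at the centre of its lower edge, z up the panel. At the start it stands upright in the stand, its lower 22 mm in the groove, origin 8 mm above the desk; the upper 108 mm are free. Its faces are plain above 98 mm.
- stand: Fixed wooden stand, 70 mm (x) by 100 mm (y), 30 mm high, with one groove along its y axis, 11 mm wide and 22 mm deep, open at the top and ends. Origin at the centre of its underside; the panel stands upright in the groove over that point and lifts straight up.
- anvil: Fixed cast-iron mini anvil, 60 mm high; origin at the centre of its underside. Top block 44 (x) by 66 (y) by 22 mm deep on a waist; base 60 (x) by 66 mm (y), 14 mm high; a 30 mm horn at the +y end. The panel may lean on either long side (+x or -x): its lower edge centred 24 to 28 mm out from the top block's side makes a slant of about 20 degrees; friction then keeps it there.
- rack: Fixed sloping wooden tool block, 206 mm along y, 76 mm high; origin at the centre of its underside. Three 45 mm deep slots, 65 mm apart along y, slope at 45 degrees: the tools lean toward the block's -x side (roughly to the robot), handles up, and pull out straight along their length, with 1.5 mm play all round the blade. Slot mouths about 56 mm above the desk.
- chisel: Loose chisel, 183 mm long, 100 g, in any one of the rack's slots; it alone has a straight square-sided handle (20 mm along y by 22 mm along x, from z = 85 to 183 mm). Origin at the middle of the cutting edge, at the slot's bottom; z runs from the edge to the handle's butt and at the start slopes up at 45 degrees; y is the blade's width, level, along the row of slots.
- chisel_edge (a point): Middle of the chisel's cutting edge (its origin). The steel blade, 18 mm (y) by 5 mm (x), reaches from here to 75 mm, then a round brass ferrule 18 mm thick to 85 mm. Centre of mass about 95 mm from the edge.
- chisel_grip (a point): Point on the chisel's axis inside the handle, 115 mm from the edge: a good place to pinch it across y (20 mm).
- chisel_butt (a point): Centre of the butt end of the chisel's handle, 183 mm from the edge.
- file: Loose flat file with a slim round handle (14 mm thick, 145 mm long in all), in another slot of the rack; leave alone. Same origin and axes as the chisel.
- graver: Loose graver with a short mushroom-shaped handle (28 mm across, 128 mm long in all), in the remaining slot of the rack; leave alone. Same origin and axes as the chisel.
- dresser: Loose blue dollhouse dresser, 44 by 84 by 72 mm high, on the desk; leave alone. Origin at the centre of its underside.
- rocker: Loose beech dollhouse rocking chair, 88 by 46 by 100 mm high, on the desk; leave alone. Origin under its centre.
- jar: Loose amber glass jar, 48 mm across, 60 mm high, on the desk; leave alone. Origin at the centre of its underside.
- hammer: Loose small hammer, 180 mm long, lying on the desk; leave alone.
- offcut: Loose plywood offcut, 50 by 90 by 18 mm, lying on the desk; leave alone. Origin at the centre of its underside.
Things that resemble listed ones, but are neither listed nor needed, are in the scene too. What is shaped like the panel but purple is not meant.

How it is judged:
By the outcome, as a careful person would: the job done as asked, in the order asked, and still so for the second after the job is handed in, while the arm keeps its last pose, push and grip.
It also fails if it takes over 58 s, if anything falls off the work surface, if the arm or the gripper's body presses on something with over 40 N, if the wrist force passes 120 N, or if a joint passes its speed limit or range.

## Working session

There is one attempt and no reset: what is moved stays moved. The work goes in short steps, Python scripts to look and compute and a tool call to move; the robot and the scene stay as the last step left them, time stands still between calls to the robot, and variables do not carry over. Pictures are saved under pics/ and viewed, and the job is handed in when it is done.

Besides the shell and the picture viewer there is one more tool, called after "Emit:" as name(argument=value, ...) on one line, values as JSON. drive_tool: Moves the arm, as the interface text tells. Shift numbers are shares of 120 mm and turn numbers shares of 0.08 rad, none past 1 either way. Its arguments: {"type":"object","properties":{"moves":{"type":"array","items":{"type":"number","minimum":-1,"maximum":1}}},"required":["moves"]}

```bash
ls; mkdir -p pics; cat > h.py <<'E'
import numpy as np,cv2
from cell import status,capture,ctrl
def snap(n,f):
    d=capture(n); cv2.imwrite(f'pics/{f}.png',d['pixels']); np.savez(f'pics/{f}.npz',**d); return d
def load(f): return dict(np.load(f'pics/{f}.npz'))
def pt(d,u,v,w=1):
    z=d['depth'][v-w:v+w+1,u-w:u+w+1]; z=np.median(z[z>0]); K=d['camera_matrix']
    p=np.array([(u-K[0,2])/K[0,0]*z,(v-K[1,2])/K[1,1]*z,z,1]); return (d['pose']@p)[:3]
def cloud(d):
    z=d['depth'];K=d['camera_matrix'];v,u=np.mgrid[:480,:640]
    p=np.stack([(u-K[0,2])/K[0,0]*z,(v-K[1,2])/K[1,1]*z,z,np.ones_like(z)],-1)
    w=(p@d['pose'].T)[...,:3]; w[z<=0]=np.nan; return w
def proj(d,P):
    P=np.atleast_2d(P);T=np.linalg.inv(d['pose']);c=P@T[:3,:3].T+T[:3,3];q=c@d['camera_matrix'].T;return q[:,:2]/q[:,2:]
def crop(d,f,u0,v0,u1,v1,s):
    cv2.imwrite(f'pics/{f}.png',cv2.resize(d['pixels'][v0:v1,u0:u1],None,fx=s,fy=s,interpolation=cv2.INTER_CUBIC))
E
python3 - <<'E'
from h import *
print(status.state(),ctrl.grip_depth)
for n in('scene','top'):
    d=snap(n,n+'0');print(n,d['pose'].round(3).tolist(),d['camera_matrix'].tolist())
E
```

```text
pics
{'clock': 0.0, 'qpos': array([-8.64193601e+01,  2.18429605e+01,  7.43853616e+01, -1.07009770e-03,
        8.38568887e+01, -1.23363235e+01]), 'qd': array([-0.00888674, -0.03713306, -0.0312703 , -0.06073145, -0.03522348,
        0.14459957]), 'joint_torque': array([-1.84638528e-03, -4.48466957e+01, -2.31276762e+01, -3.45237877e-04,
        4.87331665e-03, -5.32900572e-06]), 'ee_pos': array([ 0.15080373, -0.52862115,  0.23068973]), 'tool_rot': array([-1.79916529e+02, -1.71660370e-02,  1.59170662e+01]), 'contact_force': array([ 0.28849058, -0.37142202,  0.35019311]), 'wrist_torque': array([0.00545609, 0.01352394, 0.06036134]), 'gripper_width': 0.08525193276547131} 0.0187
scene [[-0.557, 0.673, -0.487, 1.176], [0.83, 0.442, -0.339, 0.357], [-0.013, -0.593, -0.805, 1.106], [0.0, 0.0, 0.0, 1.0]] [[614.7706768233594, 0.0, 328.0498524579412], [0.0, 614.7706768233594, 231.47211547024116], [0.0, 0.0, 1.0]]
top [[-0.006, -0.99, 0.141, 0.425], [-1.0, 0.004, -0.012, -0.027], [0.012, -0.141, -0.99, 1.236], [0.0, 0.0, 0.0, 1.0]] [[448.1858831148167, 0.0, 319.1684640790403], [0.0, 448.1858831148167, 240.04124349059964], [0.0, 0.0, 1.0]]
```

View pics/scene0.png

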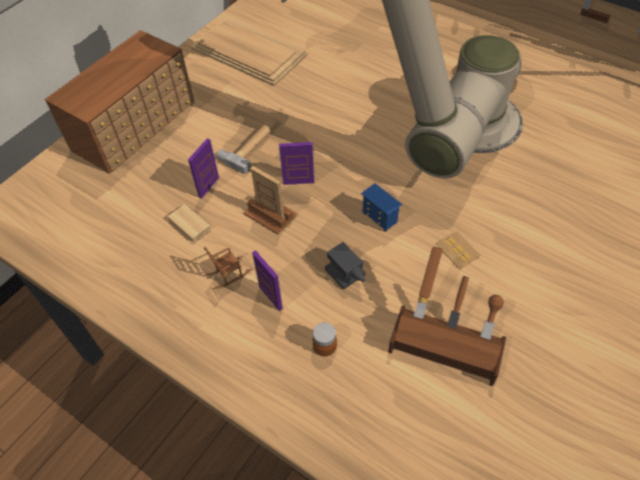

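View pics/top0.png

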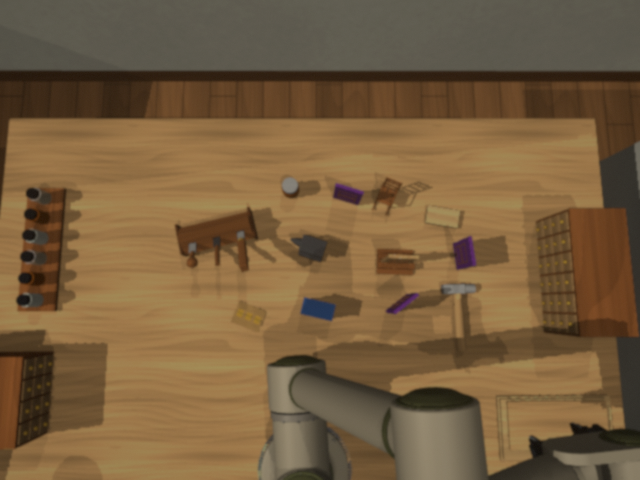

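```bash
python3 - <<'E'
from h import *
s=load('scene0');t=load('top0')
crop(s,'c1',370,220,530,400,4); crop(s,'c2',180,120,400,310,3.6);crop(t,'c3',160,160,480,340,2.5)
E
```

```text
(no output)
```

View pics/c1.png

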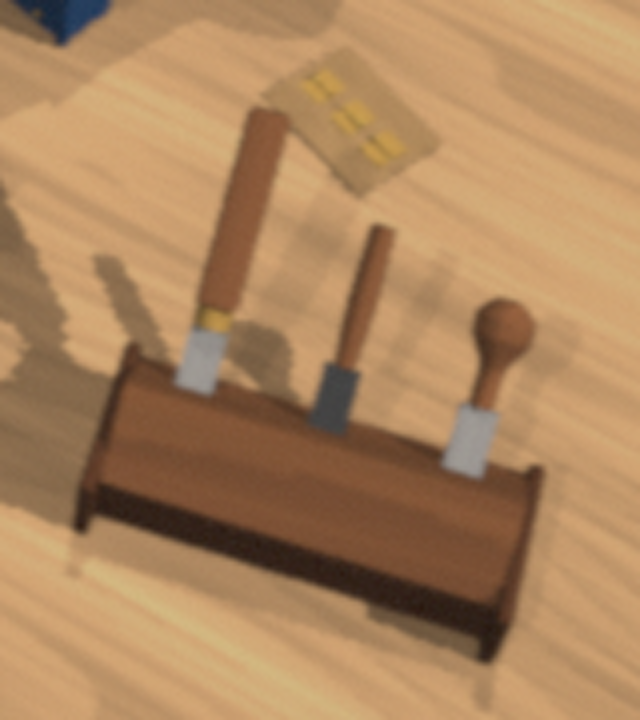

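View pics/c2.png

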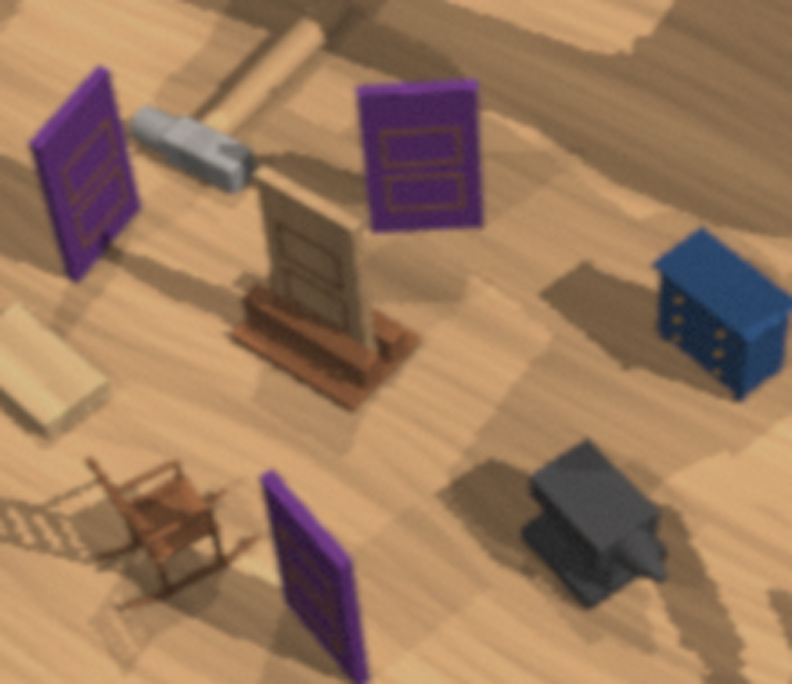

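View pics/c3.png

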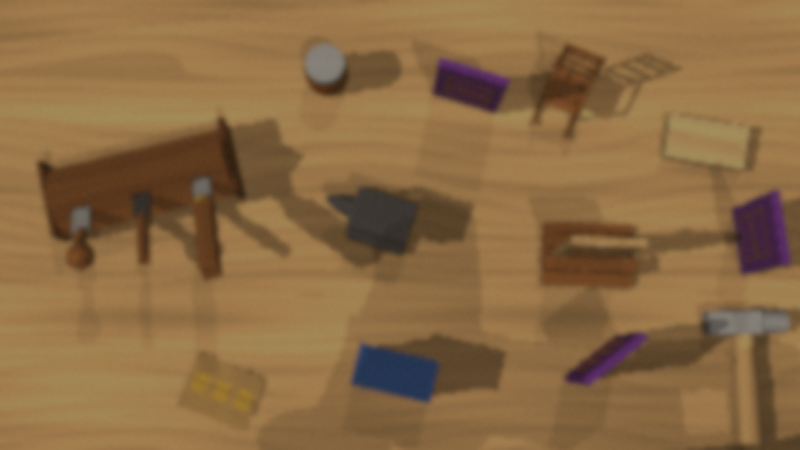

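```bash
python3 - <<'E'
from h import *
s=load('scene0');t=load('top0')
ws=cloud(s);wt=cloud(t)
for n,d in(('s',s),('t',t)):
    w=cloud(d)
    P={'s':dict(ptop=(268,172),anv=(345,255),dress=(380,195),jar=(324,329),rocker=(228,262),offc=(188,222),card=(458,249),pp1=(204,145),pp2=(297,146),pp3=(258,257)),
       't':dict(ptop=(402,257),anv=(315,247),dress=(318,306),jar=(290,184),rocker=(388,193),offc=(443,216),card=(248,316),pp1=(464,253),pp2=(404,302),pp3=(348,190))}[n]
    for k,(u,v) in P.items(): print(n,k,(u,v),pt(d,u,v).round(3))
    # regions
    def rect(c,r,z0,z1,name):
        m=(np.hypot(w[...,0]-c[0],w[...,1]-c[1])<r)&(w[...,2]>z0)&(w[...,2]<z1)
        q=w[m];
        if len(q)<10: print(name,len(q));return
        b=cv2.minAreaRect(q[:,:2].astype(np.float32)*1000);print(n,name,len(q),b,q[:,2].max().round(4),np.median(q[:,2]).round(4));print(cv2.boxPoints(b).round(0).tolist())
    a=pt(d,*P['anv']);rect(a,.06,.054,.068,'anviltop')
    a=pt(d,*P['ptop']);rect(a,.06,.128,.148,'paneltop');rect(a,.06,.1,.148,'panel');rect(a,.08,.022,.04,'stand')
E
```

```text
s ptop (268, 172) [ 0.437 -0.331 -0.002]
s anv (345, 255) [ 0.572 -0.022  0.058]
s dress (380, 195) [ 0.404 -0.04   0.07 ]
s jar (324, 329) [0.737 0.037 0.058]
s rocker (228, 262) [ 0.711 -0.222  0.041]
s offc (188, 222) [ 0.667 -0.378  0.018]
s card (458, 249) [0.391 0.155 0.002]
s pp1 (204, 145) [ 0.538 -0.417  0.129]
s pp2 (297, 146) [ 0.425 -0.244  0.126]
s pp3 (258, 257) [ 0.709 -0.134  0.129]
s anviltop 649 ((579.6069946289062, -10.416877746582031), (86.86953735351562, 46.23792266845703), 71.17247772216797) 0.0648 0.0588
[[544.0, -44.0], [587.0, -59.0], [616.0, 23.0], [572.0, 38.0]]
paneltop 3
s panel 34 ((442.15289306640625, -274.2287902832031), (11.466957092285156, 15.068537712097168), 55.601539611816406) 0.1294 0.1194
[[433.0, -275.0], [445.0, -283.0], [452.0, -274.0], [439.0, -265.0]]
s stand 201 ((451.1950988769531, -334.24285888671875), (157.706787109375, 70.36518096923828), 80.12918853759766) 0.0396 0.0255
[[403.0, -406.0], [472.0, -418.0], [499.0, -263.0], [430.0, -251.0]]
t ptop (402, 257) [ 0.538 -0.245  0.138]
t anv (315, 247) [ 0.574 -0.03   0.06 ]
t dress (318, 306
[... 388 characters left out ...]
70523071289), 72.11363220214844) 0.0664 0.0596
[[546.0, -49.0], [588.0, -62.0], [614.0, 19.0], [572.0, 32.0]]
t paneltop 123 ((538.8468627929688, -249.96434020996094), (74.86665344238281, 9.563555717468262), 87.55577087402344) 0.1423 0.1378
[[532.0, -287.0], [542.0, -288.0], [545.0, -213.0], [536.0, -212.0]]
t panel 169 ((538.579833984375, -249.5556640625), (75.66388702392578, 10.135403633117676), 87.58114624023438) 0.1423 0.1368
[[532.0, -287.0], [542.0, -288.0], [545.0, -212.0], [535.0, -212.0]]
t stand 315 ((538.5473022460938, -250.03953552246094), (98.71996307373047, 41.331180572509766), 87.40872955322266) 0.0399 0.0297
[[516.0, -298.0], [557.0, -300.0], [561.0, -202.0], [520.0, -200.0]]
```

Panel candidates in the scene image: the birch one at (268,193), which is the panel wanted, and the purple ones at (204,168), (297,163) and (268,280), which are not. Tool candidates are (430,275), with a long square handle and brass ferrule, so the chisel; (460,295), slim and round with a dark blade, the file; and (492,310), with a mushroom handle, the graver. The close crops confirm both choices. I'll move over the panel next.

Emit:
drive_tool(moves=[0.2,0.145,0,1,1,0.2,0.145,0,1,1,0.2,0.145,0,1,1,0.2,0.145,0,1,1,0.2,0.145,0,1,1,0.2,0.145,0,1,1,0.2,0.145,0,1,1,0.2,0.145,0,1,1,0.2,0.145,0,1,1,0.2,0.145,0,1,1])

```text
clock: 1.1
ee_pos: [0.3957, -0.3477, 0.227]
tool_rot: [-179.5, -0.2, 63.2]
contact_force: [0.1, 0.7, -0.7]
gripper_width: 0.0856
```

Emit:
drive_tool(moves=[0.19,0.13,0,0.88,1,0.19,0.13,0,0.88,1,0.19,0.13,0,0.88,1,0.19,0.13,0,0.88,1,0.19,0.13,0,0.88,1,0.19,0.13,0,0.88,1,0,0,0,0,1])

```text
clock: 1.8
ee_pos: [0.5392, -0.2463, 0.2242]
tool_rot: [-179.2, -0.4, 88.8]
contact_force: [-1.0, -0.4, 0.3]
gripper_width: 0.085
```

```bash
python3 - <<'E'
from h import *
w=snap('wrist','w1');st=status.state();print(st['ee_pos'],st['tool_rot']);print(w['pose'].round(3).tolist())
c=cloud(w)
m=(c[...,2]>.125)&(c[...,2]<.15)&(np.hypot(c[...,0]-.5387,c[...,1]+.25)<.07)
q=c[m];print(len(q),cv2.minAreaRect(q[:,:2].astype(np.float32)*1000),np.median(q[:,2]))
E
```

```text
[ 0.53813134 -0.24719554  0.22409279] [-179.19587682   -0.33842148   88.60199287]
[[1.0, -0.018, -0.019, 0.542], [-0.022, -0.967, -0.254, -0.182], [-0.014, 0.254, -0.967, 0.366], [0.0, 0.0, 0.0, 1.0]]
1560 ((538.99609375, -247.69647216796875), (74.9431381225586, 8.996379852294922), 87.41161346435547) 0.13661055398739352
```

View pics/w1.png

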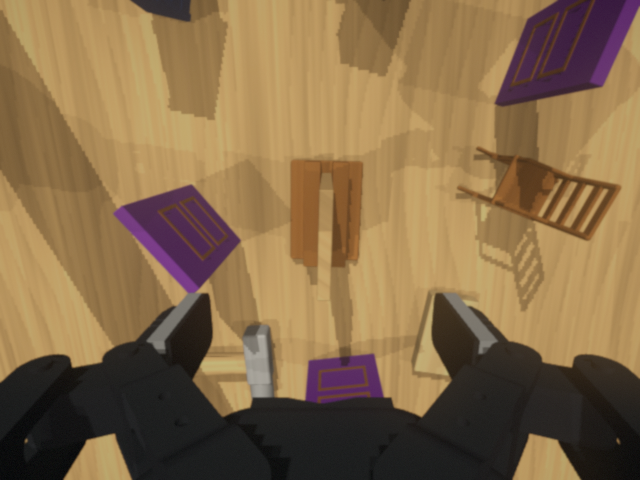

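The wrist view shows the birch panel standing in the groove at (325,240), between the open fingers' line and clear of the purple panels. It measures (0.539, -0.248) with its long direction at 87.4°. I'll go down onto it.

Emit:
drive_tool(moves=[0.005,-0.01,-0.24,-0.13,1,0.005,-0.01,-0.24,-0.13,1,0,0,-0.24,0,1,0,0,-0.2,0,1,0,0,0,0,1])

```text
clock: 2.35
ee_pos: [0.5357, -0.2523, 0.1105]
tool_rot: [-179.2, -0.3, 86.9]
contact_force: [0.2, -0.1, -0.4]
gripper_width: 0.085
```

Emit:
drive_tool(moves=[0.03,0.02,-0.03,0.08,0.2,0,0,0,0,-0.3,0,0,0,0,-0.55])

```text
clock: 2.65
ee_pos: [0.5396, -0.2514, 0.1095]
tool_rot: [-179.3, -0.1, 87.1]
contact_force: [0.4, 0.4, 0.2]
gripper_width: 0.0442
```

Emit:
drive_tool(moves=[0,0,-0.01,0,-0.6,0,0,0,0,-0.7,0,0,0,0,-1,0,0,0,0,-1,0,0,0,0,-1,0,0,0,0,-1])

```text
clock: 3.25
ee_pos: [0.5403, -0.2518, 0.1106]
tool_rot: [-179.5, -0.0, 87.2]
contact_force: [-0.1, 0.7, -1.4]
gripper_width: 0.0082
```

Emit:
drive_tool(moves=[0,0,0.1,0,-1,0,0,0.15,0,-1,0,0,0.2,0,-1,0,0,0.3,0,-1,0,0,0.2,0,-1,0,0,0,0,-1])

```text
clock: 3.85
ee_pos: [0.5397, -0.2512, 0.2323]
tool_rot: [-179.6, 0.0, 87.2]
contact_force: [-0.4, 0.2, -0.5]
gripper_width: 0.008
```

```bash
python3 - <<'E'
from h import *
w=snap('wrist','w2');st=status.state();print(st['ee_pos'],st['tool_rot'],st['contact_force'],st['gripper_width'])
E
```

```text
[ 0.53931177 -0.25090558  0.23049377] [-1.79431084e+02 -7.91936033e-02  8.71554397e+01] [ 0.21643821  0.19488145 -1.54063984] 0.00816579215638766
```

View pics/w2.png

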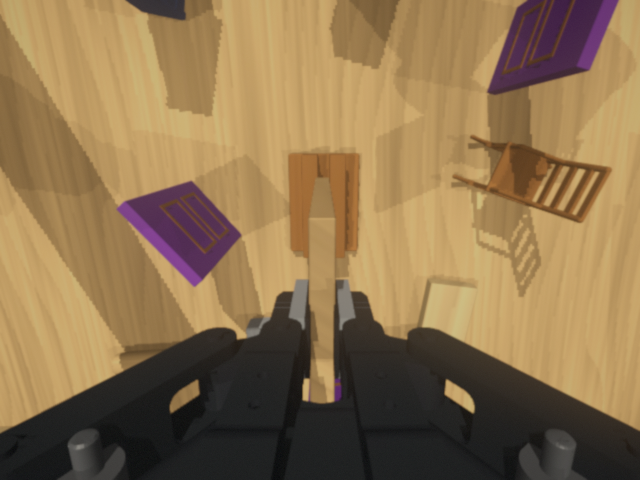

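Panel (320,280) is gripped squarely and clear of the stand. I'll move toward the anvil and look at it again.

Emit:
drive_tool(moves=[-0.05,0.2,0,-0.6,-1,-0.05,0.22,0,-0.6,-1,-0.05,0.22,0,-0.6,-1,-0.05,0.22,0,-0.6,-1,-0.05,0.2,0,-0.6,-1,0,0,0,-0.4,-1,0,0,0,0,-1])

```text
clock: 4.6
ee_pos: [0.504, -0.1177, 0.222]
tool_rot: [-178.6, -0.3, 70.9]
contact_force: [0.0, -0.4, -0.7]
gripper_width: 0.0083
```

```bash
cat > anv.py <<'E'
from h import *
import sys
def anvil(d,lo=.056,hi=.066):
    c=cloud(d); m=(c[...,2]>lo)&(c[...,2]<hi)&(np.hypot(c[...,0]-.577,c[...,1]+.022)<.08)
    q=c[m][:,:2]*1000
    for ps in range(-25,-10,1):
        pass
    # fit oriented: choose yaw minimising width spread
    best=None
    for ps in np.arange(-26,-10,.5):
        a=np.radians(ps);u=np.array([np.cos(a),np.sin(a)]);v=np.array([-u[1],u[0]])
        x=q@u;y=q@v
        xl,xh=np.percentile(x,[.7,99.3]); 
        if best is None or xh-xl<best[0]: best=(xh-xl,ps,xl,xh,np.percentile(y,.7),np.percentile(y,99.5),u,v)
    w,ps,xl,xh,yl,yh,u,v=best
    print('n',len(q),'z',np.median(c[m][:,2]).round(4),'w',w.round(1),'yaw',ps,'y',yl.round(1),yh.round(1),'ctr',((xl+xh)/2*u+(yl+33)*v).round(1))
    return best
if __name__=='__main__':
    anvil(load('top0'));anvil(load('scene0'))
    for f in sys.argv[1:]: anvil(load(f))
E
python3 - <<'E'
from h import *
w=snap('wrist','w3');st=status.state();print(st['ee_pos'],st['tool_rot'],st['contact_force'],st['gripper_width'])
E
python3 anv.py w3
```

```text
[ 0.50391343 -0.11772101  0.22191776] [-178.53743599   -0.30892069   70.89699152] [-0.68018464  0.99459317 -0.88416453] 0.007975308577911318
n 416 z 0.0597 w 43.4 yaw -18.5 y 127.3 206.0 ctr [576.6 -23.9]
n 577 z 0.0592 w 44.2 yaw -19.0 y 136.1 214.6 ctr [576.8 -19.7]
n 5439 z 0.0586 w 43.4 yaw -18.5 y 129.2 200.8 ctr [577. -22.]
```

View pics/w3.png

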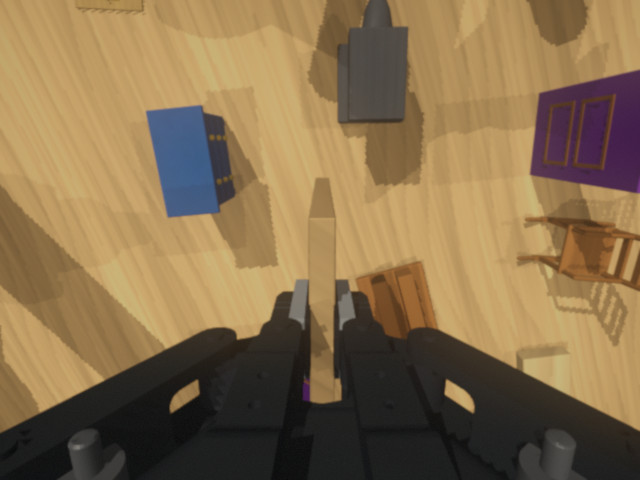

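Anvil top block at (378,75) reads centre (0.577, -0.022), yaw -18.5°, and all three views agree. I'll use its -x side, toward the robot, since that space is clear.

Emit:
drive_tool(moves=[0.054,0.225,0,0.05,-1,0.054,0.225,0,0.05,-1,0.054,0.225,0,0.03,-1,0.054,0.225,0,0,-1,0,0,0,0,-1,0,0,-0.15,0,-1,0,0,-0.2,0,-1,0,0,-0.2,0,-1,0,0,-0.15,0,-1,0,0,0,0,-1])

```text
clock: 5.65
ee_pos: [0.5298, -0.0122, 0.1297]
tool_rot: [-178.1, -0.2, 71.6]
contact_force: [-0.3, 0.1, -0.3]
gripper_width: 0.0079
```

Emit:
drive_tool(moves=[0,0.01,-0.1,0,-1,0,0,-0.05,0,-1,0,0,0,0,-1])

```text
clock: 5.95
ee_pos: [0.5305, -0.0132, 0.1123]
tool_rot: [-178.2, -0.2, 71.5]
contact_force: [-0.1, 0.2, 0.0]
gripper_width: 0.0078
```

```bash
python3 - <<'E'
from h import *
s=snap('scene','s2');t=snap('top','t2');st=status.state();print(st['ee_pos'],st['tool_rot'],st['contact_force'])
crop(s,'s2c',270,120,430,300,4)
E
```

```text
[ 0.53079162 -0.01305899  0.11294813] [-178.24779287   -0.20112277   71.55355938] [-0.11129882  0.0461269  -0.37181488]
```

View pics/s2c.png

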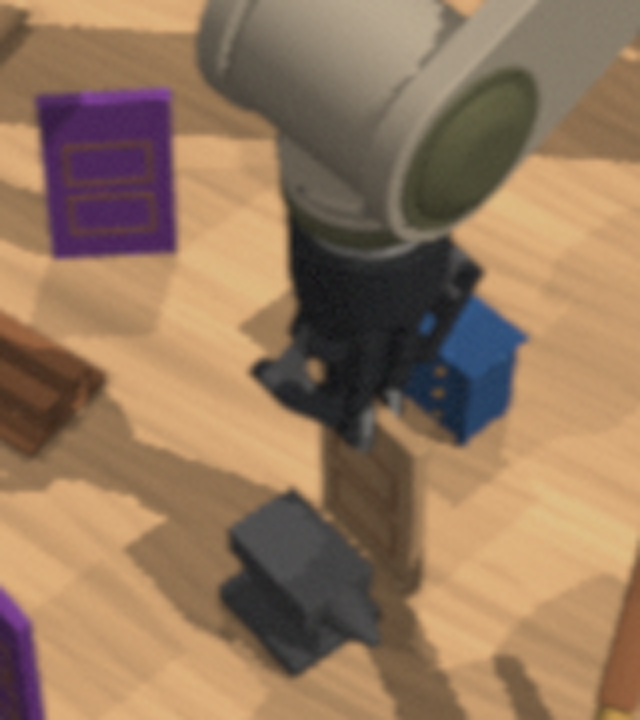

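The panel hangs upright beside the anvil's near long side (crop 370,500), parallel to it. I'll lower it the last 10 mm to the desk.

Emit:
drive_tool(moves=[0,0.02,-0.04,0,-1,0,0.01,-0.025,0,-1,0,0,-0.01,0,-1])

```text
clock: 6.35
ee_pos: [0.5315, -0.0094, 0.1049]
tool_rot: [-178.4, -0.2, 71.6]
contact_force: [1.1, 0.1, -1.0]
gripper_width: 0.0079
```

Emit:
drive_tool(moves=[-0.005,0,-0.018,0,-1,0,0,-0.012,0,-1])

```text
clock: 6.55
ee_pos: [0.5315, -0.0093, 0.1023]
tool_rot: [-178.5, -0.2, 71.6]
contact_force: [-3.8, 2.2, 19.1]
gripper_width: 0.008
```

Emit:
drive_tool(moves=[-0.015,0.004,0.012,0,-1,-0.005,0,-0.006,0,-1,0,0,-0.005,0,-1])

```text
clock: 6.85
ee_pos: [0.529, -0.0087, 0.1026]
tool_rot: [-178.6, -0.2, 71.6]
contact_force: [0.0, -0.1, -0.6]
gripper_width: 0.0078
```

Emit:
drive_tool(moves=[0.01,-0.003,0,0,-1,0,0,-0.008,0,-1,0,0,0,0,-1])

```text
clock: 7.15
ee_pos: [0.5307, -0.0091, 0.1025]
tool_rot: [-178.6, -0.3, 71.6]
contact_force: [0.6, -0.2, -1.4]
gripper_width: 0.0078
```

Emit:
drive_tool(moves=[0,0,-0.003,0,-0.8,0,0,0,0,-0.7,0,0,0,0,-0.55,0,0,0,0,-0.45,0,0,0,0,-0.45])

```text
clock: 7.65
ee_pos: [0.5309, -0.0092, 0.1017]
tool_rot: [-178.6, -0.3, 71.6]
contact_force: [-0.7, 0.2, -0.1]
gripper_width: 0.0237
```

```bash
python3 - <<'E'
from h import *
w=snap('wrist','w4');s=snap('scene','s4');st=status.state();print(st['ee_pos'],st['tool_rot'],st['contact_force'],st['gripper_width'])
crop(s,'s4c',290,180,410,300,5)
E
```

```text
[ 0.53088559 -0.00924506  0.10177419] [-178.63844675   -0.25937856   71.589304  ] [-0.12590151 -0.71929202 -0.21630098] 0.023513809540823168
```

View pics/w4.png

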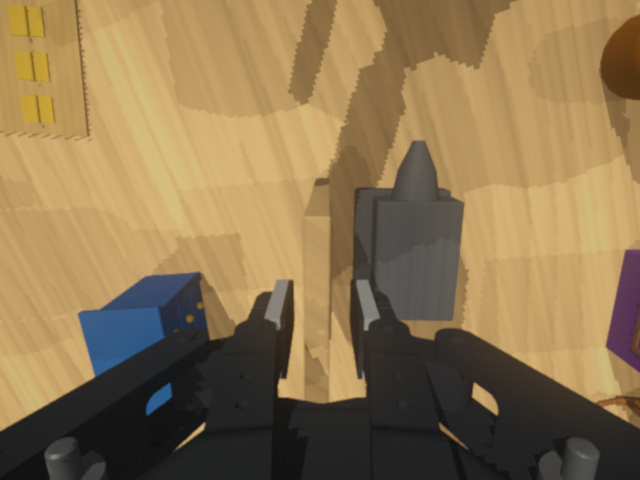

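View pics/s4c.png

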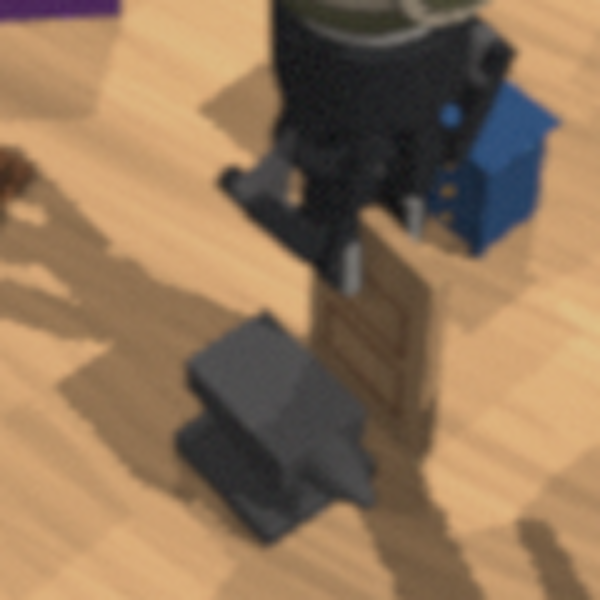

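The panel stands free on its foot between the slightly open fingers (wrist 318,290). I'll nudge its top over toward the anvil, with the leading finger braking its fall.

Emit:
drive_tool(moves=[0.024,-0.008,0.01,0,-0.45,0.024,-0.008,0.01,0,-0.45,0.024,-0.008,0.01,0,-0.45,0.024,-0.008,0.01,0,-0.45,0.024,-0.008,0.01,0,-0.45,0.024,-0.008,0.01,0,-0.45])

```text
clock: 8.35
ee_pos: [0.5497, -0.0155, 0.1096]
tool_rot: [-178.6, -0.3, 71.6]
contact_force: [0.5, -0.6, -0.2]
gripper_width: 0.0234
```

```bash
python3 - <<'E'
from h import *
s=snap('scene','s5');st=status.state();print(st['ee_pos'],st['tool_rot'],st['contact_force'],st['gripper_width'])
crop(s,'s5c',290,180,410,300,5)
E
```

```text
[ 0.55018345 -0.01571666  0.10979746] [-178.69173401   -0.26105726   71.58355963] [ 1.18057167 -0.00798379 -0.12209606] 0.023445324693512452
```

View pics/s5c.png

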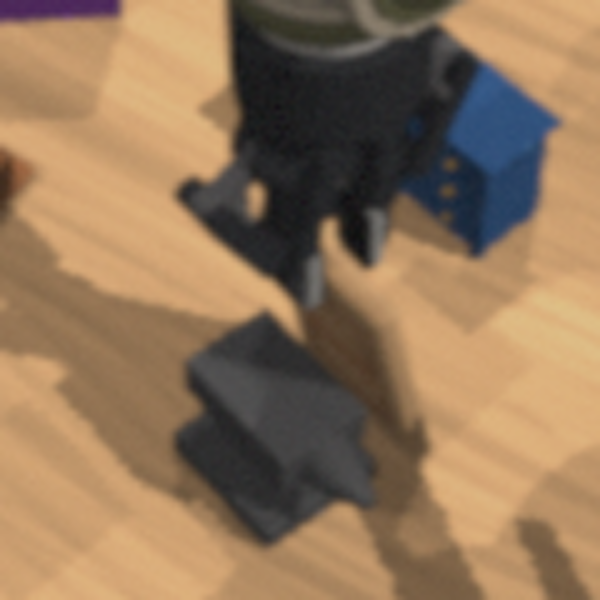

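The panel is tipping (crop 350,330) and rests against the front finger. I'll carry on.

Emit:
drive_tool(moves=[0.024,-0.008,-0.005,0,-0.45,0.024,-0.008,-0.005,0,-0.45,0.024,-0.008,0,0,-0.45,0.024,-0.008,0,0,-0.45,0.024,-0.008,0,0,-0.45,0.016,-0.005,0,0,-0.45,0,0,0,0,-0.45])

```text
clock: 9.1
ee_pos: [0.5681, -0.0217, 0.1082]
tool_rot: [-178.7, -0.3, 71.6]
contact_force: [0.5, -0.2, 0.4]
gripper_width: 0.0235
```

```bash
python3 - <<'E'
from h import *
s=snap('scene','s6');st=status.state();print(st['ee_pos'],st['tool_rot'],st['contact_force'],st['gripper_width'])
crop(s,'s6c',290,180,410,300,5)
E
```

```text
[ 0.56793582 -0.02160578  0.10824336] [-178.67178272   -0.26071859   71.5801609 ] [-0.5419212   0.1852863   0.41598732] 0.023629972198690324
```

View pics/s6c.png

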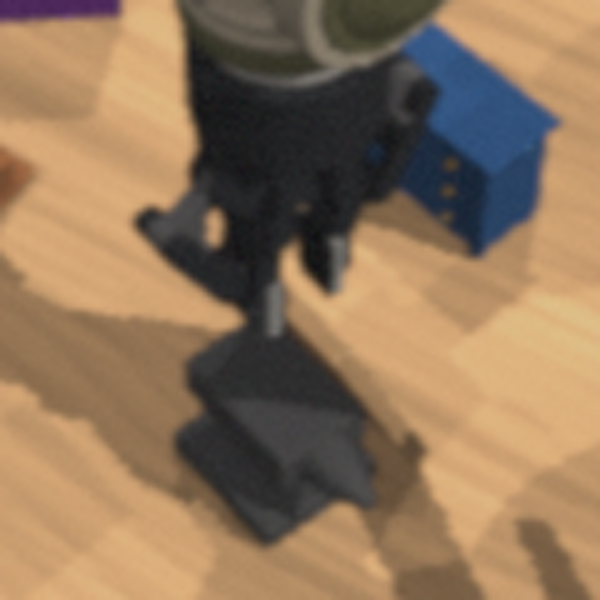

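Emit:
drive_tool(moves=[0.024,-0.008,0.0,0,-0.42,0,0,0.02,0,-0.35,0,0,0.04,0,-0.35,0,0,0.08,0,-0.35,0,0,0.15,0,-0.35,0,0,0.3,0,-0.3,0,0,0.3,0,-0.3])

```text
clock: 9.85
ee_pos: [0.5684, -0.022, 0.2168]
tool_rot: [-178.1, -0.2, 71.6]
contact_force: [1.2, 0.2, 0.2]
gripper_width: 0.0301
```

```bash
python3 - <<'E'
from h import *
s=snap('scene','s7');w=snap('wrist','w7');st=status.state();print(st['ee_pos'],st['tool_rot'],st['contact_force'],st['gripper_width'])
crop(s,'s7c',290,180,410,300,5)
E
```

```text
[ 0.57036254 -0.0223544   0.22062128] [-178.72407422   -0.26516354   71.59365429] [-0.53156557 -0.29284596 -0.72642407] 0.029721042998576412
```

View pics/s7c.png

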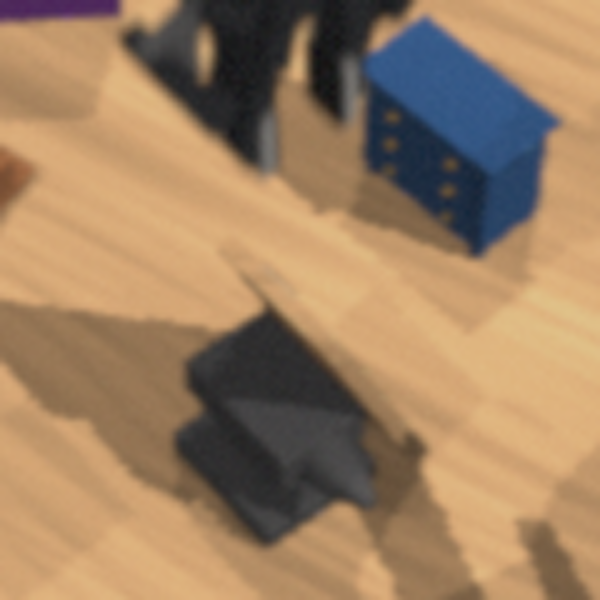

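View pics/w7.png

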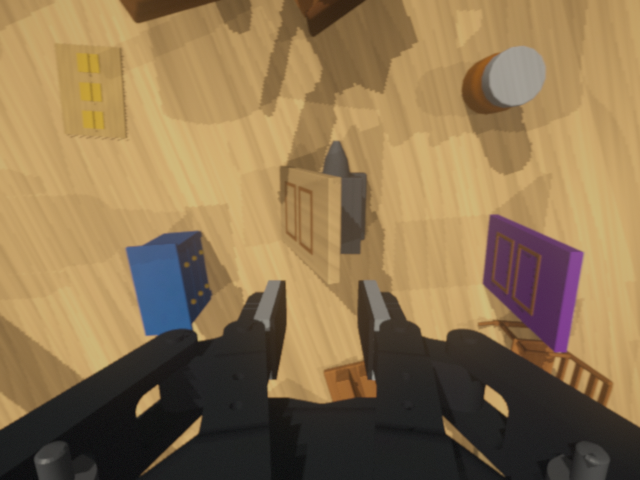

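The panel now leans on the anvil by itself (wrist 315,225). I'll measure its slant and foot, and the chisel and rack as well.

```bash
python3 - <<'E'
from h import *
def lean(d):
    c=cloud(d);a=np.radians(-18.5);u=np.array([np.cos(a),np.sin(a)]);v=np.array([-u[1],u[0]])
    r=c[...,:2]-np.array([.5767,-.022]);X=r@u;Y=r@v;Z=c[...,2]
    m=(X<-.022-.0)&(X>-.06)&(abs(Y)<.034)&(Z>.02)&(Z<.11)
    if m.sum()<30: return print('few',m.sum())
    A=np.c_[Z[m],Y[m],np.ones(m.sum())];k=None
    x=X[m];w=np.ones(len(x),bool)
    for _ in range(5):
        k=np.linalg.lstsq(A[w],x[w],rcond=None)[0];e=x-A@k;w=abs(e)<.003
    print(m.sum(),w.sum(),'slant',np.degrees(np.arctan(k[0])),'outer face foot X',k[2],'yaw dev',np.degrees(np.arctan(k[1])))
    m=(Z>.112)&(Z<.135)&(abs(X)<.04)&(abs(Y)<.06); print('top z',Z[m].max() if m.any() else None,np.percentile(Y[m],[2,98]) if m.any() else 0, np.median(X[m]))
lean(load('w7'))
t=snap('top','t7');lean(t);
crop(t,'t7c',160,160,360,340,4)
s=load('s7');crop(s,'s7d',370,220,530,400,4)
# rack points
for n,d in(('t',t),('s',s)):
    w=cloud(d)
    m=(w[...,0]>.38)&(w[...,0]<.75)&(w[...,1]>.07)&(w[...,1]<.36)&(w[...,2]>.045)&(w[...,2]<.08)
    q=w[m];b=cv2.minAreaRect(q[:,:2].astype(np.float32)*1000);print(n,len(q),b)
E
```

```text
1717 1717 slant 22.362725555454173 outer face foot X -0.05561104178942241 yaw dev -0.042123180533534706
top z 0.12347988453470957 [-0.03392729  0.03839774] -0.0032424912584817214
135 134 slant 21.467754621607362 outer face foot X -0.054629863258874756 yaw dev -0.5285138828459599
top z 0.1256676778226311 [-0.03734408  0.03640485] -0.005794417374274677
t 1868 ((616.523681640625, 235.70326232910156), (91.15479278564453, 206.6457061767578), 14.284971237182617)
s 3718 ((611.0379028320312, 238.67572021484375), (105.662353515625, 205.6320343017578), 13.891778945922852)
```

View pics/t7c.png

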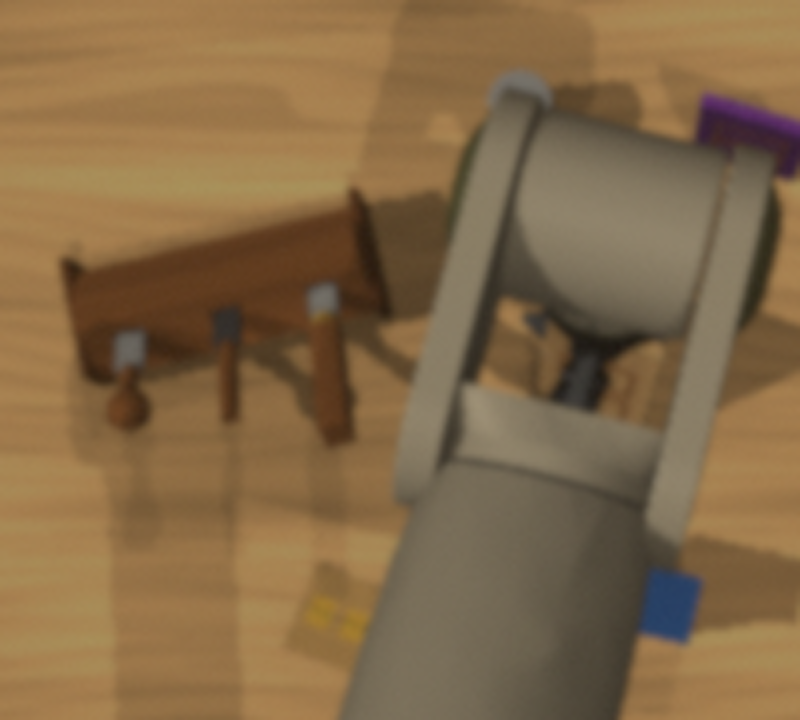

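View pics/s7d.png

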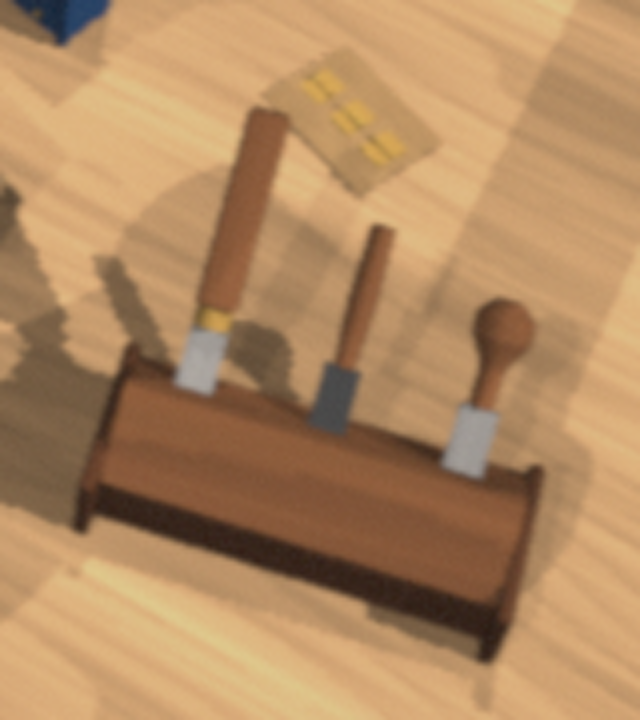

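```bash
cat > chis.py <<'E'
from h import *
import sys
def ch(d,yaw=14.,c0=None):
    w=cloud(d);a=np.radians(yaw);u=np.array([np.cos(a),np.sin(a)]);v=np.array([-u[1],u[0]])
    r=w[...,:2]-np.array([.60,.236]);X=r@u;Y=r@v;Z=w[...,2]
    for z0 in (.095,.105,.115,.125,.135,.145,.155):
        m=(Z>z0-.004)&(Z<z0+.004)&(X>-.22)&(X<.05)&(Y>-.11)&(Y<-.03)
        if m.sum()>5:
            print(z0,m.sum(),'X',np.percentile(X[m],[2,50,98]).round(4),'Y',np.percentile(Y[m],[3,50,97]).round(4))
    m=(Z>.1)&(X>-.22)&(X<.05)&(Y>-.11)&(Y<-.03)
    q=np.c_[X[m],Y[m],Z[m]]; c=q.mean(0); U,S,V=np.linalg.svd(q-c,full_matrices=False)
    print('pca c',c.round(4),V[0].round(3),V[2].round(3),'zmax',Z[m].max().round(4),'X at max',X[m].min().round(4))
for f in sys.argv[1:]: print(f);ch(load(f))
E
python3 chis.py top0 scene0 s7
```

```text
top0
0.095 19 X [-0.0504 -0.0356 -0.0311] Y [-0.0789 -0.072  -0.061 ]
0.105 26 X [-0.0717 -0.046  -0.0402] Y [-0.0792 -0.0697 -0.0621]
0.115 34 X [-0.0816 -0.0587 -0.0516] Y [-0.0791 -0.0712 -0.0601]
0.125 29 X [-0.0899 -0.0713 -0.0648] Y [-0.079  -0.0717 -0.0627]
0.135 32 X [-0.1137 -0.0836 -0.0769] Y [-0.0791 -0.0707 -0.0597]
0.145 55 X [-0.1125 -0.1002 -0.0888] Y [-0.0788 -0.0704 -0.0599]
0.155 8 X [-0.1034 -0.1006 -0.0975] Y [-0.0746 -0.0662 -0.0614]
pca c [-0.0799 -0.0702  0.1299] [-0.822  0.006  0.569] [ 0.509 -0.441  0.739] zmax 0.1536 X at max -0.1154
scene0
0.095 69 X [-0.0466 -0.0355 -0.0294] Y [-0.0739 -0.0641 -0.055 ]
0.105 64 X [-0.0602 -0.0471 -0.039 ] Y [-0.0741 -0.0651 -0.0555]
0.115 72 X [-0.0699 -0.0592 -0.0517] Y [-0.0741 -0.0642 -0.0551]
0.125 74 X [-0.0863 -0.0717 -0.0619] Y [-0.0743 -0.0646 -0.0549]
0.135 67 X [-0.0918 -0.0817 -0.0731] Y [-0.0742 -0.0657 -0.0555]
0.145 79 X [-0.1076 -0.0942 -0.0846] Y [-0.0737 -0.0653 -0.0556]
0.155 12 X [-0.1025 -0.0987 -0.0971] Y [-0.0716 -0.0637 -0.058 ]
pca c [-0.0726 -0.0645  0.1264] [ 0.77  -0.007 -0.638] [-0.637 -0.08  -0.767] zmax 0.1548 X at max -0.1158
s7
0.095 69 X [-0.0439 -0.0352 -0.0278] Y [-0.0742 -0.0654 -0.0555]
0.105 69 X [-0.0583 -0.0468 -0.0393] Y [-0.0742 -0.0632 -0.0551]
0.115 75 X [-0.0707 -0.0594 -0.0501] Y [-0.0743 -0.065  -0.0553]
0.125 74 X [-0.0863 -0.0709 -0.0629] Y [-0.0742 -0.0642 -0.0549]
0.135 70 X [-0.0916 -0.0821 -0.0738] Y [-0.0741 -0.064  -0.055 ]
0.145 79 X [-0.1105 -0.0943 -0.0849] Y [-0.0737 -0.0641 -0.0557]
0.155 9 X [-0.1021 -0.1004 -0.098 ] Y [-0.0711 -0.0655 -0.06  ]
pca c [-0.0724 -0.0645  0.1262] [ 0.774 -0.001 -0.633] [-0.631 -0.07  -0.772] zmax 0.1524 X at max -0.1116
```

Emit:
drive_tool(moves=[-0.015,0.12,0.05,-0.95,0,-0.015,0.12,0.05,-1,0,-0.015,0.12,0.05,-1,0,-0.015,0.12,0.05,-1,0,-0.015,0.12,0,-1,0,-0.015,0.12,0,-1,0,-0.015,0.12,0,-1,0,-0.015,0.12,0,-1,0,-0.015,0.12,0,-1,0,-0.015,0.12,0,-1,0])

```text
clock: 11.0
ee_pos: [0.5462, 0.126, 0.2352]
tool_rot: [-177.8, 0.3, 24.0]
contact_force: [0.1, -0.6, -0.7]
gripper_width: 0.0428
```

Emit:
drive_tool(moves=[0.01,0.1,0,-0.9,0,0.01,0.08,0,-0.8,0,0,0,0,-0.3,0,0,0,0,0,0])

```text
clock: 11.4
ee_pos: [0.5464, 0.1498, 0.2321]
tool_rot: [-177.7, 0.7, 14.5]
contact_force: [1.3, -0.2, 0.4]
gripper_width: 0.0432
```

```bash
python3 - <<'E'
from h import *
w=snap('wrist','w8');st=status.state();print(st['ee_pos'],st['tool_rot'],st['qpos'])
E
python3 chis.py w8
```

```text
[0.5464356  0.14973867 0.23212172] [-177.65122743    0.73066505   14.53811786] [ 2.35867626 23.79309756 71.03606608  2.1460197  86.38329404 77.67748253]
w8
0.095 375 X [-0.0414 -0.0354 -0.0298] Y [-0.0768 -0.0671 -0.0581]
0.105 394 X [-0.0532 -0.0472 -0.0413] Y [-0.077  -0.0675 -0.0581]
0.115 422 X [-0.0645 -0.0588 -0.0535] Y [-0.0765 -0.0675 -0.058 ]
0.125 454 X [-0.0766 -0.0707 -0.0651] Y [-0.0767 -0.0671 -0.0579]
0.135 522 X [-0.1127 -0.0827 -0.077 ] Y [-0.0769 -0.0674 -0.0579]
0.145 666 X [-0.1093 -0.0955 -0.0889] Y [-0.0764 -0.0672 -0.058 ]
0.155 6 X [-0.1011 -0.1006 -0.0991] Y [-0.0701 -0.0659 -0.0612]
pca c [-0.0611 -0.071   0.292 ] [ 0.101 -0.038  0.994] [-0.993 -0.063  0.098] zmax 0.3336 X at max -0.1138
```

View pics/w8.png

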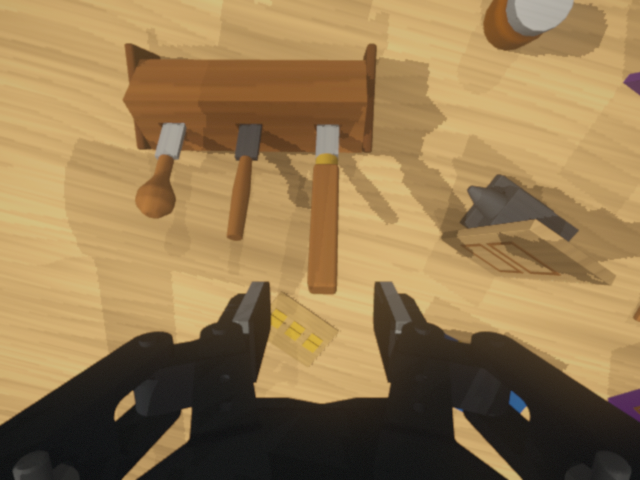

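Wrist view: the chisel, with its brass ferrule at (325,160) and square handle to (322,290), sits between the jaw lines. The file is at (240,195) and the graver at (157,185). It slopes at about 41°, so it sags within the slot's play. I'll grip about 125 mm from the edge so the butt clears the gripper body.

Emit:
drive_tool(moves=[0.025,0.025,-0.1,-0.05,0,0.025,0.025,-0.15,-0.05,0,0,0,-0.2,0,0,0,0,-0.2,0,0,0,0,-0.15,0,0,0,0,0,0,0])

```text
clock: 12.05
ee_pos: [0.5523, 0.1537, 0.1286]
tool_rot: [-177.7, 0.8, 14.1]
contact_force: [-0.2, -0.5, -0.3]
gripper_width: 0.043
```

Emit:
drive_tool(moves=[0,0.016,-0.15,0,0,0,0,-0.12,0,0,0,0,-0.05,0,0,0,0,0,0,0])

```text
clock: 12.45
ee_pos: [0.5534, 0.155, 0.09]
tool_rot: [-177.7, 0.7, 14.1]
contact_force: [-0.2, 0.1, -0.8]
gripper_width: 0.0425
```

```bash
python3 - <<'E'
from h import *
w=snap('wrist','w9');s=snap('scene','s9');crop(s,'s9c',370,200,530,380,4);st=status.state();print(st['ee_pos'],st['tool_rot'],st['contact_force'])
E
```

```text
[0.553807   0.15503497 0.09094468] [-177.69550866    0.64163152   14.13641192] [ 0.80931338 -1.42857885  0.45022535]
```

View pics/w9.png

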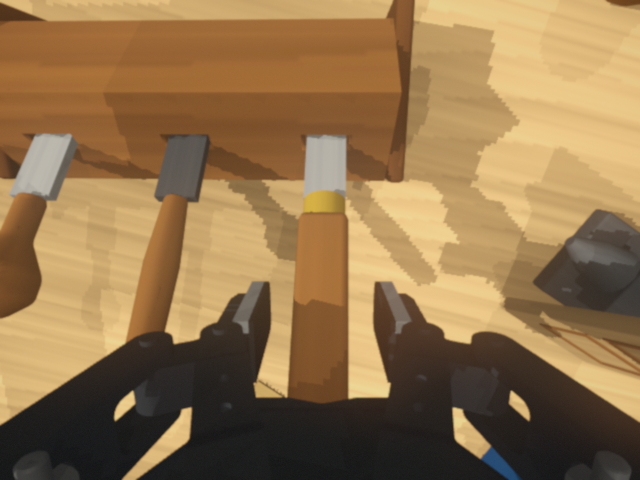

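View pics/s9c.png

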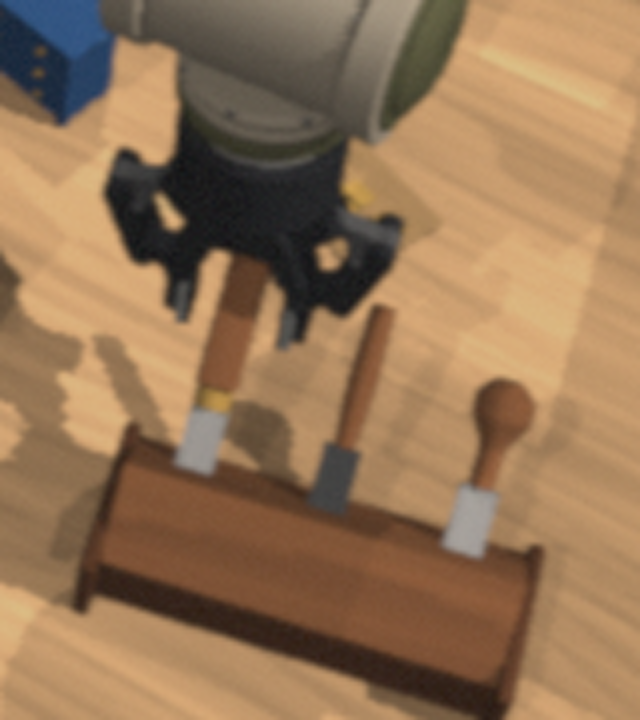

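The handle (320,320) is centred between the jaws and the file is clear. I'll close on it.

Emit:
drive_tool(moves=[-0.005,0,-0.01,0,-0.3,0,0,0,0,-0.5,0,0,0,0,-1,0,0,0,0,-1,0,0,0,0,-1])

```text
clock: 13.05
ee_pos: [0.5539, 0.1549, 0.0915]
tool_rot: [-177.7, 0.5, 14.1]
contact_force: [0.7, -0.6, -1.8]
gripper_width: 0.0187
```

Emit:
drive_tool(moves=[-0.035,-0.009,0.037,0,-1,-0.035,-0.009,0.037,0,-1,-0.035,-0.009,0.037,0,-1])

```text
clock: 13.35
ee_pos: [0.5404, 0.1515, 0.1052]
tool_rot: [-177.7, 0.5, 14.1]
contact_force: [-0.3, -0.9, -1.2]
gripper_width: 0.0191
```

Emit:
drive_tool(moves=[-0.05,-0.0125,0.052,0,-1,-0.05,-0.0125,0.052,0,-1,-0.05,-0.0125,0.052,0,-1,-0.06,-0.015,0.062,0,-1,-0.06,-0.015,0.062,0,-1,-0.06,-0.015,0.062,0,-1,-0.06,-0.015,0.062,0,-1,-0.06,-0.015,0.062,0,-1])

```text
clock: 14.15
ee_pos: [0.4811, 0.137, 0.167]
tool_rot: [-177.7, 0.5, 14.2]
contact_force: [-0.1, 0.1, -0.9]
gripper_width: 0.0193
```

```bash
python3 - <<'E'
from h import *
w=snap('wrist','w10');s=snap('scene','s10');crop(s,'s10c',350,160,530,380,3);st=status.state();print(st['ee_pos'],st['tool_rot'],st['contact_force'],st['gripper_width'])
E
```

```text
[0.48127733 0.13700963 0.16750766] [-177.7484252     0.37580554   14.15320627] [-0.66481122  0.04240547 -1.42054155] 0.019110816712454314
```

View pics/w10.png

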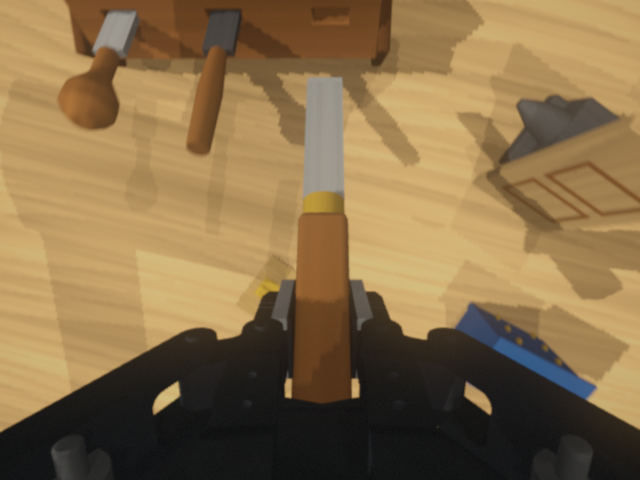

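View pics/s10c.png

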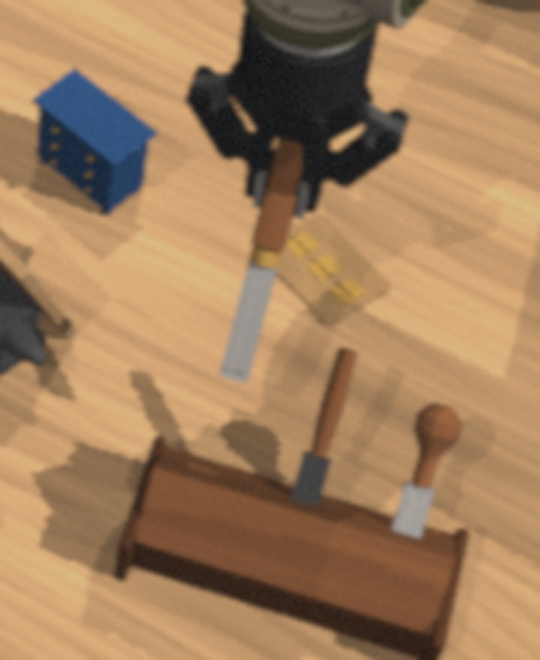

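The chisel is fully out (blade tip at wrist 325,80), and the file and graver haven't moved. Because the wrist can't tilt, I'll lay it flat on clear desk to the left of the rack and regrip it there, level. First I'll rise and cross over.

Emit:
drive_tool(moves=[0,0.02,0.25,0,-1,0,0.05,0.25,0,-1,0,0.15,0.15,0,-1,-0.02,0.25,0,0,-1,-0.03,0.25,0,0,-1,-0.03,0.25,0,0,-1,-0.03,0.25,0,0,-1,-0.03,0.25,0,0,-1,-0.03,0.25,0,0,-1,-0.03,0.25,0,0,-1])

```text
clock: 15.25
ee_pos: [0.4569, 0.3793, 0.2469]
tool_rot: [-177.7, 0.5, 13.7]
contact_force: [-0.2, -0.3, -1.1]
gripper_width: 0.0196
```

Emit:
drive_tool(moves=[0,0.2,-0.05,0,-1,0,0.14,-0.2,0,-1,0,0,-0.25,0,-1,0,0,-0.3,0,-1,0,0,-0.25,0,-1,0,0,-0.15,0,-1,0,0,-0.1,0,-1,0,0,0,0,-1])

```text
clock: 16.05
ee_pos: [0.4549, 0.4265, 0.0819]
tool_rot: [-177.7, 0.6, 14.1]
contact_force: [0.1, -0.6, -0.2]
gripper_width: 0.019
```

```bash
python3 - <<'E'
from h import *
w=snap('wrist','w11');s=snap('scene','s11');crop(s,'s11c',400,130,600,350,3);st=status.state();print(st['ee_pos'],st['tool_rot'],st['contact_force'],st['gripper_width'])
E
```

```text
[0.45576982 0.42700276 0.08402322] [-177.63914265    0.36809756   14.05900268] [ 0.39708245  0.18402541 -1.02865278] 0.018897730916840758
```

View pics/w11.png

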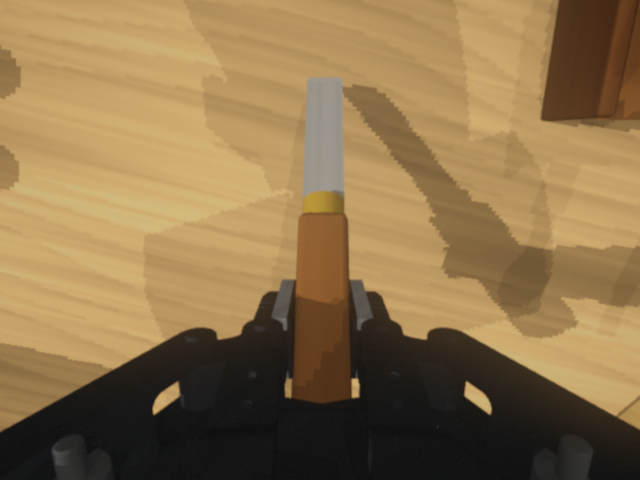

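View pics/s11c.png

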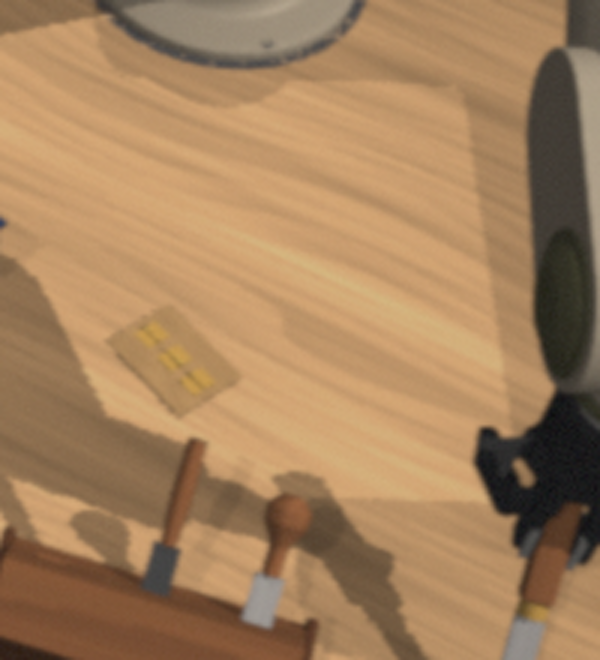

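Emit:
drive_tool(moves=[0,0,-0.08,0,-1,0,0,-0.05,0,-1,0,0,-0.04,0,-1,0,0,-0.03,0,-1])

```text
clock: 16.55
ee_pos: [0.4575, 0.428, 0.0627]
tool_rot: [-177.5, -0.1, 14.1]
contact_force: [-7.9, -4.1, 12.9]
gripper_width: 0.0191
```

Emit:
drive_tool(moves=[-0.028,-0.007,-0.033,0,-1,-0.026,-0.0065,-0.033,0,-1,-0.026,-0.0065,-0.033,0,-1])

```text
clock: 16.85
ee_pos: [0.4506, 0.4266, 0.0532]
tool_rot: [-177.4, -0.7, 14.0]
contact_force: [2.3, -0.3, 4.8]
gripper_width: 0.0192
```

```bash
python3 - <<'E'
from h import *
w=snap('wrist','w12');st=status.state();print(st['ee_pos'],st['tool_rot'],st['contact_force'],st['gripper_width'])
E
```

```text
[0.4499063  0.42638805 0.05240593] [-177.41914277   -0.57078832   14.03728078] [0.26649085 0.25129521 3.3019078 ] 0.01913848794793352
```

View pics/w12.png

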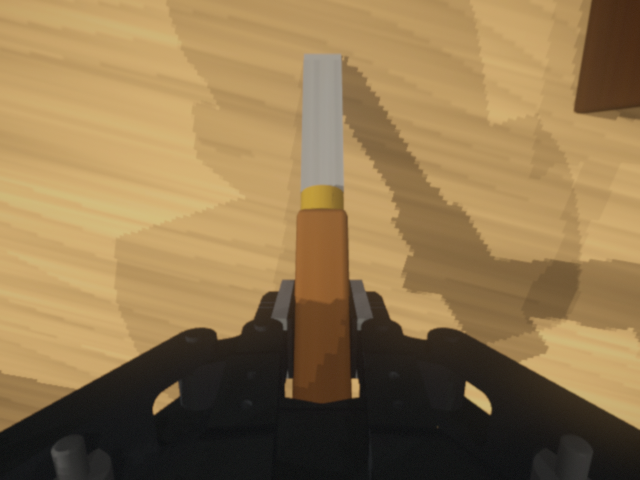

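It pivots gently in the grip, with the tip up to row 55 and about 5 N. I'll continue.

Emit:
drive_tool(moves=[-0.024,-0.006,-0.035,0,-1,-0.023,-0.0055,-0.035,0,-1,-0.021,-0.005,-0.035,0,-1,-0.019,-0.005,-0.035,0,-1,-0.017,-0.004,-0.035,0,-1,-0.016,-0.004,-0.035,0,-1,-0.014,-0.003,-0.035,0,-1])

```text
clock: 17.6
ee_pos: [0.434, 0.4233, 0.0217]
tool_rot: [-177.3, -0.8, 14.1]
contact_force: [0.5, 1.3, 3.8]
gripper_width: 0.0192
```

Emit:
drive_tool(moves=[-0.012,-0.003,-0.035,0,-1,-0.01,-0.003,-0.035,0,-1,-0.009,-0.002,-0.03,0,-1,-0.006,-0.002,-0.025,0,-1,0,0,-0.01,0,-1])

```text
clock: 18.1
ee_pos: [0.4287, 0.4221, 0.0036]
tool_rot: [-177.3, -0.8, 14.1]
contact_force: [-1.2, 1.0, 4.2]
gripper_width: 0.0193
```

```bash
python3 - <<'E'
from h import *
w=snap('wrist','w13');st=status.state();print(st['ee_pos'],st['tool_rot'],st['contact_force'],st['gripper_width'])
c=cloud(w)
for v in range(70,400,30): print(v,c[v,322].round(4))
E
```

```text
[0.42860687 0.42214758 0.00345303] [-177.30847684   -0.79153265   14.10317719] [0.55856172 2.12677227 2.8865961 ] 0.01896323441198382
70 [0.5136 0.4434 0.0088]
100 [0.5039 0.4409 0.0112]
130 [0.4942 0.4384 0.0126]
160 [0.4844 0.4358 0.0144]
190 [0.4752 0.4331 0.0226]
220 [0.4662 0.4306 0.0267]
250 [0.4564 0.4281 0.0274]
280 [0.4465 0.4256 0.0286]
310 [0.4365 0.423  0.0301]
340 [0.4266 0.4204 0.0323]
370 [0.4156 0.4176 0.0326]
```

View pics/w13.png

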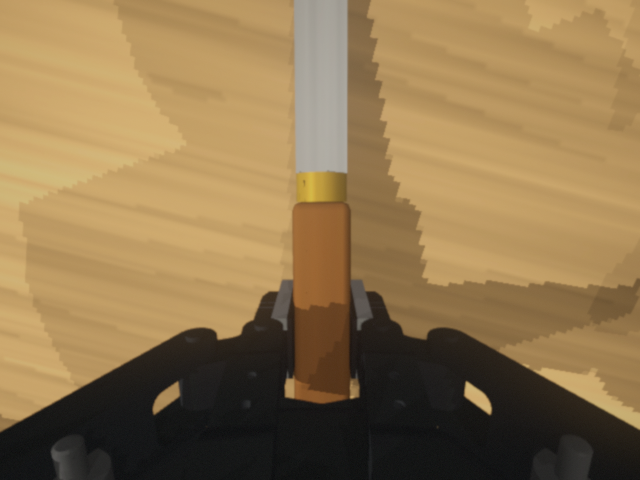

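Slope is down to about 8°. I'll open now so it settles flat on the desk.

Emit:
drive_tool(moves=[0,0,0,0,-0.4,0,0,0,0,-0.1,0,0,0.01,0,-0.1,0.06,0.015,0.01,0,-0.1,0.05,0.013,0,0,-0.1,0,0,0,0,-0.1])

```text
clock: 18.75
ee_pos: [0.4404, 0.424, 0.0042]
tool_rot: [-177.5, -0.3, 14.0]
contact_force: [-0.9, -0.2, -0.0]
gripper_width: 0.0383
```

```bash
python3 - <<'E'
from h import *
w=snap('wrist','w14');st=status.state();print(st['ee_pos'],st['tool_rot'],st['contact_force'],st['gripper_width'])
c=cloud(w)
for v in range(10,400,30): print(v,c[v,322].round(4))
E
```

```text
[0.44011007 0.42387025 0.00420408] [-177.46439223   -0.26542156   14.04630176] [-0.36894642 -0.17911252  0.37540453] 0.03812252679281129
10 [0.5421 0.4492 0.0126]
40 [0.5338 0.4471 0.012 ]
70 [0.525  0.4449 0.0116]
100 [0.5157 0.4426 0.0116]
130 [0.5061 0.4402 0.012 ]
160 [0.4962 0.4377 0.0129]
190 [0.4857 0.4351 0.0117]
220 [0.4763 0.4324 0.0183]
250 [0.4663 0.4298 0.0207]
280 [0.4551 0.4271 0.0204]
310 [0.4437 0.4242 0.0208]
340 [0.4317 0.4212 0.0208]
370 [0.4192 0.4181 0.0212]
```

View pics/w14.png

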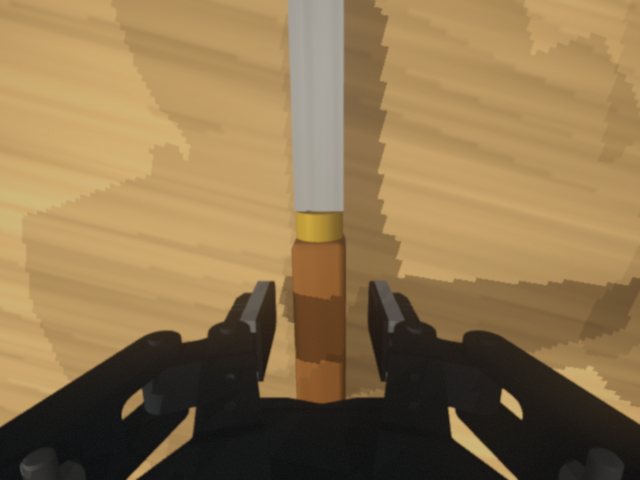

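It lies flat: handle top at 21 mm and blade at 12 mm along its length. I'll regrip and lift.

Emit:
drive_tool(moves=[0,0,0,0,-0.35,0,0,0,0,-0.5,0,0,0,0,-1,0,0,0,0,-1,0,0,0,0,-1,0,0,0.05,0,-1,0,0,0.1,0,-1,0,0,0.15,0,-1])

```text
clock: 19.6
ee_pos: [0.4384, 0.4229, 0.0399]
tool_rot: [-177.6, 0.1, 14.1]
contact_force: [0.0, -0.6, -0.7]
gripper_width: 0.0187
```

Emit:
drive_tool(moves=[0,0,0.17,0,-1,0,0,0.2,0,-1,0,0,0.2,0,-1,0,0,0.2,0,-1,0,0,0.2,0,-1,0,0,0.17,0,-1,0,0,0.1,0,-1,0,0,0,0,-1])

```text
clock: 20.4
ee_pos: [0.437, 0.4224, 0.2044]
tool_rot: [-177.4, -0.3, 14.1]
contact_force: [-0.3, 0.3, -1.5]
gripper_width: 0.0185
```

```bash
python3 - <<'E'
from h import *
w=snap('wrist','w15');st=status.state();print(st['ee_pos'],st['tool_rot'],st['contact_force'],st['gripper_width'])
c=cloud(w)
for v in range(10,400,30): print(v,c[v,320].round(4))
s=snap('scene','s15');t=snap('top','t15')
E
```

```text
[0.43675201 0.42226811 0.20343264] [-177.46968617   -0.23776969   14.06716586] [ 0.2580561   0.32485054 -0.49438377] 0.0184883309963823
10 [0.5383 0.4482 0.2135]
40 [0.53   0.4461 0.2128]
70 [0.5212 0.444  0.2124]
100 [0.512  0.4417 0.2126]
130 [0.5024 0.4393 0.2127]
160 [0.4925 0.4368 0.2124]
190 [0.4821 0.4343 0.2123]
220 [0.4725 0.4316 0.218 ]
250 [0.4626 0.429  0.221 ]
280 [0.4518 0.4262 0.2216]
310 [0.4402 0.4234 0.2214]
340 [0.4275 0.4203 0.2202]
370 [0.4155 0.4172 0.2212]
```

View pics/s15.png

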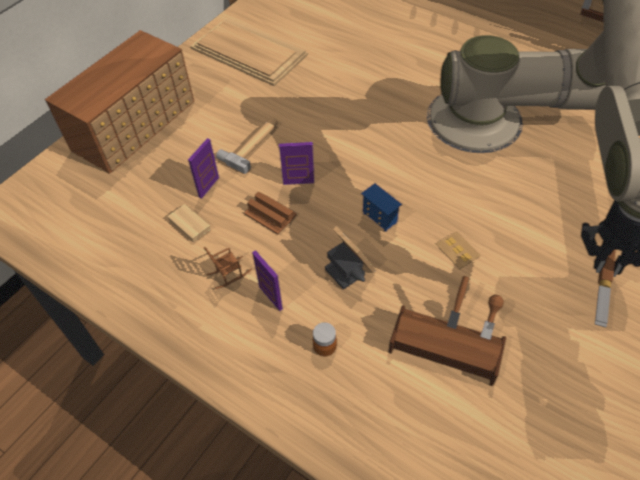

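View pics/w15.png

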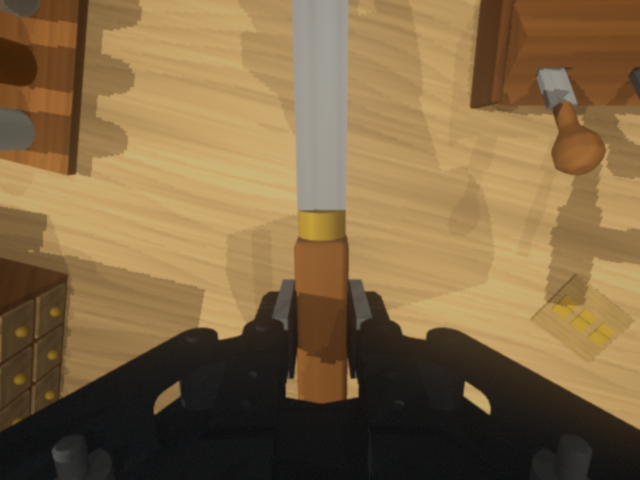

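Emit:
drive_tool(moves=[0,0,-0.05,0,-1,0,0,-0.03,0,-1,0,0,0,0,-1,0,0,0,0,-1])

```text
clock: 20.95
ee_pos: [0.4353, 0.4212, 0.1877]
tool_rot: [-177.6, 0.3, 14.1]
contact_force: [0.5, 0.1, -2.0]
gripper_width: 0.0187
```

```bash
python3 - <<'E'
from h import *
st=status.state();print(st['clock'],st['ee_pos'],st['tool_rot'],abs(st['qd']).max(),st['contact_force'])
w=snap('wrist','w16');c=cloud(w);q=c[20:190,320];k=np.polyfit(np.hypot(q[:,0],q[:,1]),q[:,2],1);print('blade slope',np.degrees(np.arctan(k[0])),np.median(q[:,2]))
for f in('top0','t15'):
    d=load(f);cc=cloud(d)
    for n,(u,v) in dict(jar=(290,184),rock=(388,193),offc=(443,216),pp1=(464,253),pp2=(404,302),pp3=(348,190),dress=(318,306),card=(248,316)).items(): print(f,n,pt(d,u,v).round(3))
a=np.radians(-18.5);u=np.array([np.cos(a),np.sin(a)]);v=np.array([-u[1],u[0]])
for f in('s15','t15'):
    c=cloud(load(f));r=c[...,:2]-np.array([.5767,-.022]);X=r@u;Y=r@v;Z=c[...,2]
    m=(Z>.09)&(Z<.135)&(abs(X)<.05)&(abs(Y)<.06);print(f,m.sum(),'top z',np.percentile(Z[m],98),'X med',np.median(X[m]))
    m=(X<-.022)&(X>-.06)&(abs(Y)<.034)&(Z>.02)&(Z<.11)
    if m.sum()>30: print('slant',np.degrees(np.arctan(np.linalg.lstsq(np.c_[Z[m],np.ones(m.sum())],X[m],rcond=None)[0][0])))
E
```

```text
20.95 [0.43531758 0.42123312 0.18766873] [-177.64769115    0.30782513   14.05621327] 0.5461961702669812 [ 0.54099306  0.05633083 -1.95519121]
 ** On entry to DLASCL parameter number  4 had an illegal value
 ** On entry to DLASCL parameter number  4 had an illegal value
 ** On entry to DLASCL parameter number  4 had an illegal value
 ** On entry to DLASCL parameter number  4 had an illegal value
 ** On entry to DLASCL parameter number  5 had an illegal value
 ** On entry to DLASCL parameter number  4 had an illegal valueTraceback (most recent call last):
  File "<stdin>", line 3, in <module>
    c, resids, rank, s = lstsq(lhs, rhs, rcond)
                         ~~~~~^^^^^^^^^^^^^^^^^
    x, resids, rank, s = _umath_linalg.lstsq(a, b, rcond,
                         ~~~~~~~~~~~~~~~~~~~^^^^^^^^^^^^^
                                             signature=signature)
                                             ^^^^^^^^^^^^^^^^^^^^
    raise LinAlgError("SVD did not converge in Linear Least Squares")
numpy.linalg.LinAlgError: SVD did not converge in Linear Least Squares
```

Emit:
drive_tool(moves=[0,0,0.045,0,-1,0,0,0.005,0,-1,0,0,0,0,-1])

```text
clock: 21.3
ee_pos: [0.4355, 0.4213, 0.1945]
tool_rot: [-177.6, 0.3, 14.1]
contact_force: [0.9, -0.6, -1.1]
gripper_width: 0.0184
```

```bash
python3 - <<'E'
from h import *
w=snap('wrist','w17');c=cloud(w);q=c[20:190,320];q=q[~np.isnan(q[:,0])];k=np.polyfit(np.hypot(q[:,0],q[:,1]),q[:,2],1);print('blade slope',np.degrees(np.arctan(k[0])),np.median(q[:,2]),len(q))
for f in('top0','t15'):
    d=load(f)
    print(f,{n:pt(d,u,v).round(3).tolist() for n,(u,v) in dict(jar=(290,184),rock=(388,193),offc=(443,216),pp1=(464,253),pp2=(404,302),pp3=(348,190),dress=(318,306),card=(248,316)).items()})
a=np.radians(-18.5);u=np.array([np.cos(a),np.sin(a)]);v=np.array([-u[1],u[0]])
for f in('s15','t15'):
    c=cloud(load(f));r=c[...,:2]-np.array([.5767,-.022]);X=r@u;Y=r@v;Z=c[...,2]
    m=(Z>.09)&(Z<.135)&(abs(X)<.05)&(abs(Y)<.06);print(f,m.sum(),'top z',np.percentile(Z[m],98),'X med',np.median(X[m]))
    m=(X<-.022)&(X>-.06)&(abs(Y)<.034)&(Z>.02)&(Z<.11)
    if m.sum()>30: print('slant',np.degrees(np.arctan(np.linalg.lstsq(np.c_[Z[m],np.ones(m.sum())],X[m],rcond=None)[0][0])))
st=status.state();print(st['clock'],st['ee_pos'],abs(st['qd']).max())
E
```

```text
blade slope -0.48943688803429575 0.20162197866524784 170
top0 {'jar': [0.746, 0.036, 0.059], 'rock': [0.724, -0.231, 0.043], 'offc': [0.664, -0.386, 0.019], 'pp1': [0.554, -0.418, 0.083], 'pp2': [0.428, -0.251, 0.115], 'pp3': [0.711, -0.115, 0.126], 'dress': [0.419, -0.037, 0.071], 'card': [0.393, 0.152, 0.003]}
t15 {'jar': [0.745, 0.036, 0.06], 'rock': [0.725, -0.231, 0.041], 'offc': [0.664, -0.386, 0.018], 'pp1': [0.554, -0.419, 0.08], 'pp2': [0.428, -0.251, 0.115], 'pp3': [0.711, -0.115, 0.128], 'dress': [0.419, -0.037, 0.073], 'card': [0.393, 0.152, 0.004]}
s15 210 top z 0.12560030516406592 X med -0.00363283216518088
t15 296 top z 0.12576031805773416 X med -0.008480892279925722
slant 22.44265914549632
21.35 [0.43551983 0.42136537 0.1945218 ] 0.12121565765066801
```

```bash
python3 - <<'E'
from h import *
print(ctrl.hand_in())
E
```

```text
the job is handed in; nothing more can be done
None
```

The panel is leaning on the anvil, and the arm is holding the chisel level about 20 cm above the desk. I handed the job in at about 21 s of the 58 s allowed.

- **Panel:** I lifted it from the stand, stood it on the desk on the anvil's robot side, tipped it over between the fingers and let go. It leans at about 21–22.5° by face fits from two cameras, while the height of its top edge suggests nearer 20°. The foot slid out about 2 mm as it tipped, so its lower edge is about 28 mm out, at the edge of the 24–28 mm range. I left it there.
- **Chisel:** I pulled it out along its slot. The wrist cannot tilt, so I let it pivot in the grip against the clear desk to the left of the rack. I then laid it flat, gripped it again and lifted it.
- **Last checks:** the blade is within 0.5° of level and the axis about 0.20 m up. The arm is still, and only the gripper touches the chisel.
- **Tool tilt:** the tool itself drifted about 2.4° off vertical. That tilts the hand sideways but does not affect the chisel's level.
- **Everything else:** the jar, rocker, dresser, plywood offcut and purple panels measured the same as at the start, within 1–3 mm. I did not measure the hammer, file and graver again, but they looked unmoved in the last pictures.

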